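# Prime the spread dispenser

### The arm

A 6-joint arm with a two-finger parallel gripper is mounted at the origin on a cart in front of the work surface, level with it; the furniture and walls round the work are solid. World frame = base frame: x ahead of the robot, y to its left, z up, the work surface at z = 0. Lengths are in m, angles in rad, forces in N, time in s.
With the tool pointing down it reaches from about 0.225 to 0.875 m from the base axis. Payload 3.4 kg.
Tool frame: the origin (TCP) lies midway between the tips of the shut fingers; the grasp point (between the pads) lies 19 mm behind it; z points along the fingers, y is the line along which they close (so a half turn about z gives the same grasp; the last joint's range is limited). The gripper opens to 85 mm and grips with 20 to 120 N. Pads are 22 mm wide; open, the fingers measure 114 mm over their backs; the gripper's body (76 mm by 85 mm) begins 54 mm behind the grasp point. The pads swing forward as they close: fully open they stand 13 mm farther back than shut.
Start: joints at [-1.329, 0.276, 1.505, -0, 1.361, -0.121], TCP at [0.204, -0.538, 0.231] pointing down, gripper open.
Joint ranges: [-2.89, 2.89], [-0.75, 2.08], [0.22, 2.7], [-1.18, 4.32], [0.11, 2.71], [-2.7, 2.7]. Speed limits (rad/s): [2.57, 2.57, 3.14, 3.14, 3.14, 3.14].

### API

Orientations are given as a unit quaternion [w, x, y, z].
In Python, from workcell import r, cams gives the robot as it stands.
- The arm moves only by the shell command python3 -m handwheel 'ROWS' [FORCE]. ROWS is JSON, one flat list of numbers, 5 for each row, row after row: the opening, from 0 (shut) to 1 (fully open), then the shift along the tool's x, y, z in mm, then the turn about the tool's z in degrees. A call has 1 to 20 rows; each row is the pose to reach, as a shift and turn from the pose commanded when the call began, along the tool's axes at that moment; what a row does not reach only later rows make up. A row lasts 1/8 s, in which the tool goes at most 62.5 mm and 10.7 degrees, less where a joint would pass 70% of its speed; a pose out of reach is approached as far as the arm can. A call with a gripper value outside its range is refused whole. The fingers move at their own pace and stop on an object; FORCE is the grip in N (left out, the last holds). Time passes only in rows, so rows that repeat a pose let the fingers close. It gives the time, the measured TCP pose, the force, the opening and the grip force at its end, in the units of the state.
- r.observe(): the state, without advancing time (a new reading comes with each control period).
- cams.get_image(name): name is "scene" or "side" or "wrist"; returns (picture, depth): 420x560x3 uint8, red, green, blue; 420x560 float32, m along the optical axis (not along the pixel's ray), 0 where there is no reading.
- cams.camera_params(name): a dict with "fovy" (degrees; the focal length in pixels is half the picture's height over the tangent of half this angle, whatever the lens; pixels are square), "cx", "cy" (the principal point, pixels), "T" (4x4, takes a point from camera to world coordinates); the wrist camera has in their place "tool_from_camera" (4x4, takes a point from camera to tool coordinates, whose origin is the TCP and whose axes are the flange's). Camera axes: x right, y down, z forward; pixel columns grow to the right and rows downward; lengths in m; the calibration is good to about 2 mm. A picture is of the moment at which its call begins: read the wrist's pose just before it. camera_params takes no time and is no camera call.
- r.close_job(): hands the job in; it is judged then, once.
The state is a dict: "time_s": time; "q": joint angles; "qd": joint speeds; "tau": joint torques, N m; "position": TCP position; "ee_rot": TCP orientation; "force": force on the tool from outside, world axes, zero at the start; "ft_torque": the same for the moment, N m; "finger_gap": finger opening in m; "gripper_force": force on a finger pad.
Only numpy, scipy, OpenCV 4.12 (cv2) and the standard library are available. Lean on these libraries where they do the work, as an engineer would, in place of code of your own. Each camera call takes 0.05 s, during which the arm holds its last target. There are 200 camera calls.

### The job

The spread dispenser was refilled and its pump must be primed: take the spreading knife from the black tray, put its blade into the slot of the black hood and lever the hood up until it springs open, then lay the knife back flat in the tray. Push the priming lever on by three clicks from its rest, no further, and finish still holding it there with the fingers, because it springs back when let go. Leave the cup under the spout and everything else where it stands.

Things in the scene. Friction and masses are not known exactly. Their poses are not given: they have to be found in the camera images.
- dispenser: stainless spread dispenser, fixed, 380 mm wide (its y). Origin: underside, worktop level; z up. Flat pump deck 100 mm high, y -170 to +65, x -90 to +90 mm; round clear tank 246 mm high at y +132 mm; drip tray reaching to x -182 mm below the spout. The black hood covers the deck from y -160 (free side) to 0 (hinge), x -75 to +75 mm
- hood (a joint): black box-shaped hood over the lever, 150 x 160 x 48 mm, 3 mm walls, hinged along x at deck height at its tank (+y) side, 160 mm from its free wall; 0 shut, 1.65 rad fully open. A spring latch holds it: raise the free side about 6 mm with 2 to 3 N, then it springs open by itself in about 2 s and stays open
- pry_slot (a point): middle of the mouth of the slot at the foot of the hood's free (-y) wall, at the wall's outer face, 4.5 mm above the deck; fixed to the dispenser, with its axes. Slot 44 mm wide (x), 9 mm high from the deck up. The blade goes in along +y, with room for 25 mm of it; the deck reaches 10 mm out from the wall
- hood_edge (a point): middle of the outer face of the hood's free wall, 24 mm above the wall's foot; moves with the hood
- lever_pivot (a point): upright axis of the priming lever, fixed to the dispenser, with its axes, at the mid-height of the lever's knob (27 mm above the deck). It lies 80 mm from the hood's free wall
- lever (a joint): priming lever, toothed with a spring pawl; turns clockwise seen from above. 0 is its rest stop, arm along the dispenser's -x-y diagonal; a click is 0.262 rad (15.7 mm at the knob), the third is at 0.785 rad, arm along -x; five in all. The knob resists with 8 to 11 N as each click begins, then drops to 1 to 2 N as it clicks in; let go, it springs back to 0
- lever_knob (a point): centre of the upright round black knob at the lever's end, 16 mm in diameter, 27 mm high, turning freely on its pin, 60 mm from the pivot; the flat arm (12 mm wide) joins its foot, its top 12 mm below this point; the deck is 27 mm below this point. Hidden under the hood until that is open
- knife_grip (a point): where the knife is best gripped, in its handle, half-way up; x axis along the blade to the tip, z up as it lies flat. Wooden handle 18 mm wide, 17 mm high, from 75 mm behind this point to 20 mm ahead; steel blade 18 mm wide, 2 mm thick, on to the round tip 102 mm ahead. Undersides of blade and handle are flush, 8.5 mm below this point. 70 g
- knife_tip (a point): end of the knife's round tip, half-way up the 2 mm blade
- tray: black tray, 150 x 300 mm, long side along its y, fixed; origin under its centre. Floor 3 mm above the worktop, rim 12 mm high, inner floor 128 x 276 mm. Knife and a teaspoon lie in it side by side, the knife on the -x side
- teaspoon_mid (a point): middle of a small steel teaspoon, 133 mm long, 27 mm wide, 11 mm high, in the tray beside the knife; not needed
- cup_mid (a point): centre of the white cup on the drip tray under the spout, 72 mm wide and 52 mm high; stays there
- jar_red_lid_mid (a point): centre of a jar with a red lid, 60 mm wide, 75 mm high; bystander
- jar_green_lid_mid (a point): centre of a jar with a green lid, 60 mm wide, 75 mm high; bystander
Mind the look-alikes: they are no part of the job. There is more than one size of the part that bears knife_grip; the job needs the larger.

How it is judged:
By the outcome, as a careful person would: the job done as asked, in the order asked, and still so for the second after the job is handed in, while the arm keeps its last pose, push and grip.
It also fails if it takes over 69 s, if anything falls off the work surface, if the arm or the gripper's body presses on something with over 40 N, if the wrist force passes 120 N, or if a joint passes its speed limit or range.

## Working session

There is one attempt and no reset: what is moved stays moved. The work goes in short steps, Python scripts to look and compute and a shell command to move; the robot and the scene stay as the last step left them, time stands still between calls to the robot, and variables do not carry over. Pictures are saved under pics/ and viewed, at most 10 in all, crops included, and the job is handed in when it is done.

```bash
ls; mkdir -p pics
cat > h.py <<'E'
import numpy as np, cv2
from workcell import r, cams
from scipy.spatial.transform import Rotation as R
def Rq(q): return R.from_quat([q[1],q[2],q[3],q[0]]).as_matrix()
def grab(n):
    s=r.observe(); im,d=cams.get_image(n); p=cams.camera_params(n)
    if n=="wrist":
        T=np.eye(4);T[:3,:3]=Rq(s["ee_rot"]);T[:3,3]=s["position"];T=T@np.array(p["tool_from_camera"])
    else: T=np.array(p["T"])
    f=im.shape[0]/2/np.tan(np.radians(p["fovy"])/2)
    return im,d,T,(f,p["cx"],p["cy"])
def save(n,im): cv2.imwrite("pics/"+n,im[:,:,::-1])
def plane(T,K,u,v,z):
    d=T[:3,:3]@np.array([(u-K[1])/K[0],(v-K[2])/K[0],1]); return T[:3,3]+d*(z-T[2,3])/d[2]
def pts(d,T,K):
    v,u=np.indices(d.shape); c=np.stack([(u-K[1])/K[0]*d,(v-K[2])/K[0]*d,d],-1); return c@T[:3,:3].T+T[:3,3]
def proj(T,K,X):
    c=T[:3,:3].T@(np.array(X)-T[:3,3]); return K[0]*c[0]/c[2]+K[1],K[0]*c[1]/c[2]+K[2]
def tool(X):  # world point -> current tool axes, mm
    s=r.observe(); return np.round((Rq(s["ee_rot"]).T@(np.array(X)-s["position"]))*1000,1)
E
python3 - <<'E'
from h import *
for n in ["scene","side"]:
    im,d,T,K=grab(n); save(n+"0.png",im); np.savez("/tmp/"+n,im=im,d=d,T=T,K=K); print(n,T.round(3),K)
s=r.observe();print(s["ee_rot"],s["time_s"],s["force"],Rq(s["ee_rot"]).round(3), cams.camera_params("wrist"))
E
```

```text
pics
scene [[ 0.736 -0.312  0.601 -0.215]
 [-0.677 -0.329  0.658 -0.807]
 [-0.008 -0.891 -0.453  0.65 ]
 [ 0.     0.     0.     1.   ]] (np.float64(532.9557633935856), 286.1613446992429, 207.77634075023607)
side [[ 1.     0.019 -0.016  0.548]
 [ 0.024 -0.601  0.799 -1.02 ]
 [ 0.005 -0.799 -0.601  0.862]
 [ 0.     0.     0.     1.   ]] (np.float64(484.6109159080376), 280.41316232510576, 210.48026962030434)
[-8.43114846e-04  9.83588616e-01  1.80423731e-01 -3.62973262e-05] 0.1 [-0.51484966 -0.19938267  0.6104753 ] [[ 0.935  0.355 -0.   ]
 [ 0.355 -0.935  0.002]
 [ 0.    -0.002 -1.   ]] {'fovy': 69.24330138972476, 'cx': 276.1138086514954, 'cy': 217.5946064215695, 'tool_from_camera': array([[ 2.91012193e-04, -9.61625477e-01, -2.74365371e-01,
         6.94809259e-02],
       [ 9.99999397e-01,  5.70445583e-04, -9.38686201e-04,
         1.39987569e-03],
       [ 1.05917508e-03, -2.74364932e-01,  9.61625063e-01,
        -1.44000498e-01],
       [ 0.00000000e+00,  0.00000000e+00,  0.00000000e+00,
         1.00000000e+00]])}
```

View pics/scene0.png

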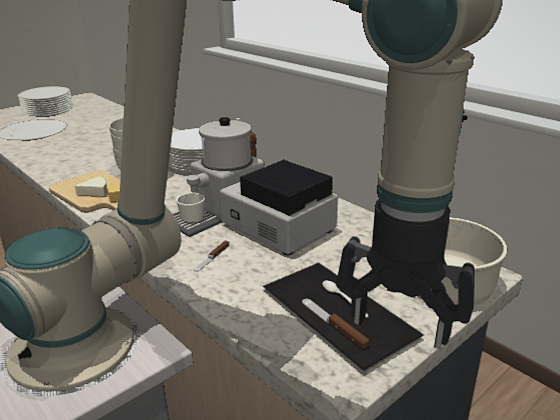

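View pics/side0.png

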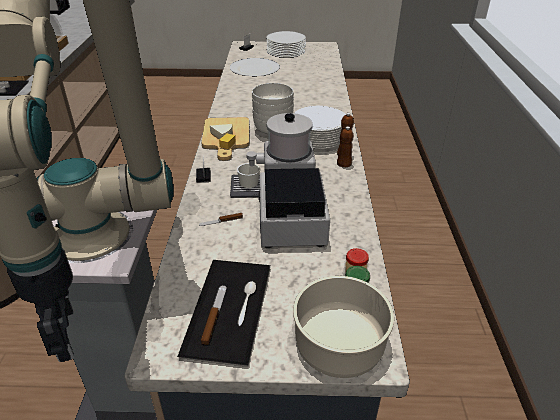

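Candidates for the knife are the tray knife at scene (335,322), side (213,312), and the small worktop knife at scene (212,255), side (222,219). The teaspoon is at side (247,303). By the description I choose the knife in the tray. The hood is at scene (287,185), side (294,192). There are jars by side (357,265) and a big pot to their right.

Run:
```python
from h import *
for n in ["scene","side"]:
    z=np.load(f"/tmp/{n}.npz"); im,d,T,K=z["im"],z["d"],z["T"],z["K"]
    P=pts(d,T,K); hsv=cv2.cvtColor(im,cv2.COLOR_RGB2HSV).astype(int); ok=d>0
    dark=hsv[...,2]<60
    m=ok&dark&(P[...,2]>.135)&(P[...,2]<.165)&(P[...,0]>.35)&(P[...,1]>-.4)&(P[...,1]<.3)&(P[...,0]<.9)
    nn,l,st,c=cv2.connectedComponentsWithStats(m.astype(np.uint8)); k=1+st[1:,4].argmax(); m=l==k
    q=P[m]; b=cv2.minAreaRect(q[:,:2].astype(np.float32)*1000); print(n,"hood",b,np.median(q[:,2]),m.sum(), cv2.boxPoints(b).round())
    # handle
    hb=ok&(hsv[...,0]<18)&(hsv[...,1]>110)&(hsv[...,2]>50)&(P[...,2]<.04)&(P[...,2]>0)
    nn,l,st,c=cv2.connectedComponentsWithStats(hb.astype(np.uint8))
    for i in range(1,nn):
        if st[i,4]>60:
            v,u=np.nonzero(l==i); Q=np.array([plane(T,K,a,e,.018) for a,e in zip(u,v)])[:,:2]
            print(" brown",c[i].round(),st[i,4],np.median(P[l==i][:,2]),cv2.minAreaRect((Q*1000).astype(np.float32)), cv2.fitLine((Q*1000).astype(np.float32),2,0,.01,.01).ravel())
    # steel blade within tray
    tr=ok&(P[...,2]<.03)&(hsv[...,2]>110)&(hsv[...,1]<60)
    tray=ok&dark&(P[...,2]<.03)&(P[...,2]>-.02)
    nn,l,st,c=cv2.connectedComponentsWithStats(tray.astype(np.uint8)); k=1+st[1:,4].argmax()
    h=cv2.convexHull(np.argwhere(l==k)[:,::-1].astype(np.int32)); mm=np.zeros(d.shape,np.uint8); cv2.fillConvexPoly(mm,h,1)
    print(" tray",cv2.boxPoints(cv2.minAreaRect((P[l==k][:,:2]*1000).astype(np.float32))).round())
    if n=="side":
        nn,l,st,c=cv2.connectedComponentsWithStats((tr&(mm>0)).astype(np.uint8))
        for i in range(1,nn):
            if st[i,4]>40:
                v,u=np.nonzero(l==i);Q=np.array([plane(T,K,a,e,.005) for a,e in zip(u,v)])[:,:2]*1000
                print(" steel",c[i].round(),st[i,4],cv2.boxPoints(cv2.minAreaRect(Q.astype(np.float32))).round(),cv2.fitLine(Q.astype(np.float32),2,0,.01,.01).ravel())
        x=cv2.resize(im[255:370,170:290],None,fx=4,fy=4); save("crop1.png",x)
```

```text
scene hood ((557.87939453125, 39.7270622253418), (152.3839569091797, 164.7816925048828), 3.627244710922241) 0.1488503800739902 2175 [[477. 117.]
 [487. -47.]
 [639. -38.]
 [629. 127.]]
 brown [219. 248.] 72 0.012806493506755612 ((374.543212890625, 67.45266723632812), (61.3712043762207, 12.469457626342773), 21.209728240966797) [9.4117171e-01 3.3792877e-01 3.7437802e+02 6.7290962e+01]
 brown [350. 330.] 388 0.02026789056576911 ((376.1611328125, -323.5438537597656), (101.8958511352539, 24.39019775390625), 81.83427429199219) [ 1.3478079e-01  9.9087542e-01  3.7736438e+02 -3.2440433e+02]
 tray [[ 321. -406.]
 [ 473. -422.]
 [ 506. -123.]
 [ 354. -106.]]
side hood ((559.4019165039062, 41.41558074951172), (148.814697265625, 167.44204711914062), 3.9190759658813477) 0.14938694785817436 2172 [[479. 120.]
 [491. -47.]
 [639. -37.]
 [628. 130.]]
 brown [13. 78.] 103 0.015403666174856223 ((-705.9920654296875, 1057.9481201171875), (126.58731842041016, 47.16047286987305), 2.1083486080169678) [ 9.9013597e-01  1.4010997e-01 -7.0341827e+02  1.0560959e+03]
 brown [345. 161.] 66 0.023552473654408268 ((731.1590576171875, 387.3057556152344), (59.33551788330078, 39.29350662231445), 89.09854125976562) [1.6358760e-01 9.8652881e-01 7.3443939e+02 3.8479367e+02]
 brown [209. 324.] 256 0.02109754646585188 ((378.5090026855469, -318.0592346191406), (93.90560150146484, 16.96000099182129), 83.68536376953125) [ 1.07244626e-01  9.94232655e-01  3.78330719e+02 -3.20174072e+02]
 tray [[ 320. -404.]
 [ 471. -421.]
 [ 505. -120.]
 [ 355. -103.]]
 steel [246. 299.] 238 [[ 427. -308.]
 [ 453. -312.]
 [ 475. -175.]
 [ 449. -171.]] [ 1.3564551e-01  9.9075747e-01  4.5282764e+02 -2.3216631e+02]
 steel [219. 297.] 170 [[ 375. -263.]
 [ 393. -266.]
 [ 402. -192.]
 [ 384. -190.]] [ 9.4674632e-02  9.9550825e-01  3.8831891e+02 -2.2744296e+02]
```

View pics/crop1.png

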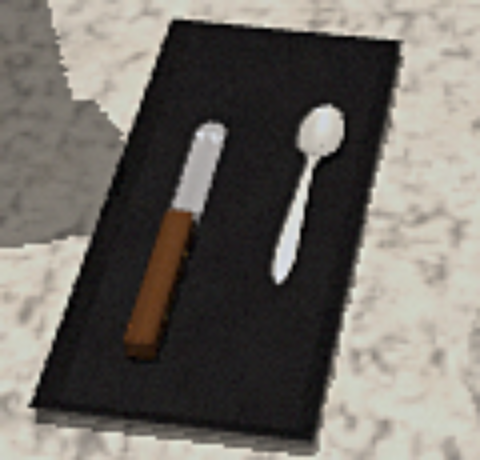

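The crop confirms the choice: the tray knife is the larger one, with a wooden handle and the tip towards +y. I'll hover over it and refine from the wrist camera.

```bash
python3 -m handwheel '[0.35,50,-33,16,-10.5, 0.35,100,-66,32,-21, 0.35,150,-100,48,-31.5, 0.35,200,-133,64,-42, 0.35,251,-166,81,-52.5, 0.35,251,-166,81,-63, 0.35,251,-166,81,-63, 0.35,251,-166,81,-63]' 100
cat > kn.py <<'E'
from h import *
def blobs(Q): return cv2.fitLine((Q[:,:2]*1000).astype(np.float32),2,0,.01,.01).ravel(), cv2.minAreaRect((Q[:,:2]*1000).astype(np.float32))
im,d,T,K=grab("wrist"); P=pts(d,T,K); hsv=cv2.cvtColor(im,cv2.COLOR_RGB2HSV).astype(int)
hb=(hsv[...,0]<18)&(hsv[...,1]>110)&(hsv[...,2]>50)
nn,l,st,c=cv2.connectedComponentsWithStats(hb.astype(np.uint8)); k=1+st[1:,4].argmax()
v,u=np.nonzero(l==k); Q=np.array([plane(T,K,a,e,.018) for a,e in zip(u,v)]); print("handle",blobs(Q),st[k],"z",np.median(P[l==k][:,2]))
s=r.observe(); print(s["position"],Rq(s["ee_rot"]).round(3)[:,0],s["force"],s["time_s"])
save("w1.png",im)
E
python3 kn.py
```

```text
time_s: 1.1
position: [0.3796, -0.2939, 0.1504]
ee_rot: [0.0, 0.745, 0.667, -0.0]
force: [-0.7, 0.7, -0.2]
finger_gap: 0.0295
gripper_force: 0.0
handle (array([   0.8667516 ,    0.49874002,  121.527855  , -369.89487   ],
      dtype=float32), ((145.67909240722656, -378.2796936035156), (157.1192169189453, 86.79766845703125), 1.972791314125061)) [   0  271  129   81 3574] z -0.6884417750810975
[ 0.37955635 -0.29407688  0.15042666] [ 0.112  0.994 -0.   ] [-0.46825595  0.14288787  0.18816805] 1.15
```

View pics/w1.png

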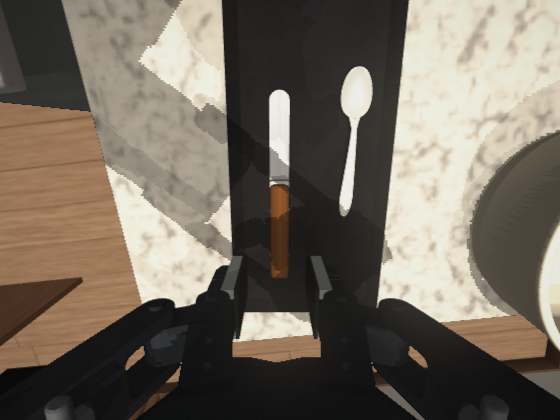

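The knife lies nearly straight in the wrist view, with its tip at (279,90), the handle front at (279,184) and the handle end at (280,276). It is centred between the fingers.

Run:
```python
from h import *
im,d,T,K=grab("wrist")
for n,u,v,z in [("tip",279,90,.005),("front",279.5,184,.018),("end",280,272,.02)]:
    X=plane(T,K,u,v,z); print(n,X.round(4),tool(X))
hsv=cv2.cvtColor(im,cv2.COLOR_RGB2HSV); m=((hsv[...,0]<18)&(hsv[...,1]>110)&(hsv[...,2]>50)); 
for v in (200,260): u=np.nonzero(m[v,250:310])[0]+250; print(v,u.min(),u.max(), tool(plane(T,K,u.mean(),v,.018)))
u=np.nonzero(im[140,262:300].min(1)>150)[0]+262; print(u.min(),u.max(),tool(plane(T,K,u.mean(),140,.005)))
```

```text
tip [ 0.394  -0.1919  0.005 ] [103.3   3.  145.4]
front [ 0.3855 -0.273   0.018 ] [ 21.8   3.6 132.4]
end [ 0.3765 -0.3598  0.02  ] [-65.6   4.3 130.5]
200 270 288 [  6.8   3.2 132.4]
260 271 287 [-53.6   3.3 132.5]
269 288 [ 60.5   2.7 145.4]
```

```bash
python3 -m handwheel '[0.35,1,3,50,0, 0.35,1,3,100,0, 0.35,1,3,135,0, 0.35,1,3,145,0, 0.35,1,3,145,0, 0,1,3,145,0, 0,1,3,145,0, 0,1,3,145,0, 0,1,3,145,0, 0,1,3,145,0]' 100
```

```text
time_s: 2.45
position: [0.3839, -0.2938, 0.0069]
ee_rot: [0.002, 0.744, 0.668, -0.0]
force: [-0.7, -0.1, 7.1]
finger_gap: 0.0154
gripper_force: 99.2
```

```bash
python3 -m handwheel '[0,0,0,-50,0, 0,0,0,-100,0, 0,10,20,-150,0, 0,40,60,-183,0, 0,80,110,-183,0, 0,110,150,-183,-5, 0,133,175,-183,-10, 0,133,175,-183,-10, 0,133,175,-183,-10]'
python3 - <<'E'
from h import *
im,d,T,K=grab("wrist"); save("w2.png",im); np.savez("/tmp/w2",im=im,d=d,T=T,K=K)
print(tool([.5638,-.0393,.1045]), proj(T,K,[.5638,-.0393,.1045]),r.observe()["position"],Rq(r.observe()["ee_rot"])[:,0])
im,d,T,K=grab("side"); P=pts(d,T,K)
b=(P[...,2]>.05)&(P[...,1]<-.08)&(P[...,1]>-.5)&(P[...,0]>.5)&(P[...,2]<.14)&(d>0); b[:, :285]=0
q=P[b]; print("pot/jars",q.min(0),q.max(0)); q=q[q[:,1]<-.2]; print(np.percentile(q,[1,99],axis=0)); save("side1.png",im)
for n,i in (("side",0),): pass
E
```

```text
time_s: 3.58
position: [0.5705, -0.1794, 0.1883]
ee_rot: [-0.0, 0.683, 0.73, -0.0]
force: [0.1, 0.4, -1.1]
finger_gap: 0.015
gripper_force: 98.2
[140.6   2.7  83.8] (np.float64(279.7800244781178), np.float64(16.90256831496444)) [ 0.57030949 -0.17973624  0.18835284] [-6.51744562e-02  9.97873837e-01 -3.10560991e-04]
pot/jars [ 0.56141031 -0.44894541  0.05003487] [ 0.76603727 -0.12157063  0.10384847]
[[ 0.56555649 -0.44661348  0.0505738 ]
 [ 0.76142513 -0.20616344  0.10177083]]
```

View pics/w2.png

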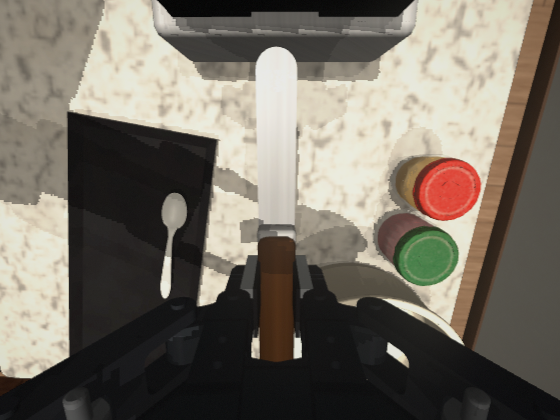

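The knife is held straight, with its tip at (277,48). The hood's foot is at row ~15 and the deck edge at row ~30, spanning cols 153–417. Next I'll measure blade and deck height from the same depth image.

Run:
```python
from h import *
z=np.load("/tmp/w2.npz"); im,d,T,K=z["im"],z["d"],z["T"],z["K"]; P=pts(d,T,K)
s=r.observe(); Q=(P-s["position"])@Rq(s["ee_rot"])*1000
for v,u in [(55,277),(90,277),(150,277),(200,277),(260,277),(300,277)]: print("knife",v,u,Q[v,u].round(1),P[v,u].round(4), d[v,u])
hsv=cv2.cvtColor(im,cv2.COLOR_RGB2HSV)
for v in (2,6,10,14,18,22,26,30):
    print(v,[(u,P[v,u].round(3).tolist(),int(hsv[v,u,2])) for u in (200,285,370)])
dk=(P[...,2]>.092)&(P[...,2]<.108)&(d>0); dk[45:]=0; print("deck",np.median(P[dk],0),P[dk].min(0),P[dk].max(0),Q[dk].min(0),Q[dk].max(0))
for v in (20,24): 
    u=np.nonzero(dk[v])[0]; print(v,u.min(),u.max(),Q[v,u.min()],Q[v,u.max()])
hb=(d>0)&(hsv[...,2]<40)&(P[...,2]>.09); hb[20:]=0; print("hood",hb.sum(),Q[hb].min(0),Q[hb].max(0))
tip=(im.min(2)>140); tip[:40]=0;tip[80:]=0;
```

```text
knife 55 277 [100.2   0.8   0.8] [ 0.5646 -0.0799  0.1876] 0.13054007
knife 90 277 [86.2  0.8  0.4] [ 0.5655 -0.0939  0.188 ] 0.13400157
knife 150 277 [60.3  0.9  1.9] [ 0.5672 -0.1197  0.1866] 0.14246973
knife 200 277 [36.7  0.9  0.4] [ 0.5688 -0.1433  0.188 ] 0.14750752
knife 260 277 [ 11.5   1.  -14.1] [ 0.5705 -0.1684  0.2025] 0.14045122
knife 300 277 [ -9.8   1.  -13.2] [ 0.5719 -0.1896  0.2017] 0.14711599
2 [(200, [0.517, -0.042, 0.127], 10), (285, [0.567, -0.038, 0.125], 11), (370, [0.616, -0.035, 0.125], 14)]
6 [(200, [0.515, -0.041, 0.119], 10), (285, [0.567, -0.038, 0.12], 11), (370, [0.618, -0.034, 0.119], 16)]
10 [(200, [0.514, -0.042, 0.114], 9), (285, [0.567, -0.038, 0.113], 10), (370, [0.62, -0.035, 0.113], 17)]
14 [(200, [0.512, -0.042, 0.107], 7), (285, [0.567, -0.036, 0.102], 96), (370, [0.622, -0.035, 0.107], 17)]
18 [(200, [0.511, -0.043, 0.102], 94), (285, [0.567, -0.039, 0.101], 97), (370, [0.623, -0.035, 0.102], 122)]
22 [(200, [0.511, -0.045, 0.101], 94), (285, [0.567, -0.041, 0.102], 98), (370, [0.624, -0.038, 0.103], 122)]
26 [(200, [0.511, -0.047, 0.102], 88), (285, [0.568, -0.043, 0.101], 88), (370, [0.625, -0.039, 0.1], 113)]
30 [(200, [0.51, -0.049, 0.099], 90), (285, [0.568, -0.045, 0.1], 90), (370, [0.625, -0.042, 0.101], 117)]
deck [ 0.56708685 -0.04248196  0.10053018] [ 0.47688873 -0.05372802  0.09200518] [ 0.65649759 -0.02199054  0.10799419] [131.0884145  -83.91760937  80.36482451] [152.28279769  95.81132518  96.40455235]
20 154 415 [140.23448385 -81.47898259  88.27338604] [140.3863266   93.18221227  87.99409726]
24 154 415 [138.49292249 -82.469653    90.34738522] [138.79783131  94.50780564  90.55827139]
hood 3698 [140.72359856 -68.50503371  57.17439672] [142.82113197  79.63674206  86.98184378]
```

```bash
python3 -m handwheel '[0,5,5,40,0, 0,15,5,75,0, 0,15,5,81,0, 0,15,5,81,0, 0,25,5,81,0, 0,35,5,81,0]'
python3 - <<'E'
from h import *
im,d,T,K=grab("wrist"); save("w3.png",im[:300]); 
P=pts(d,T,K); s=r.observe(); Q=(P-s["position"])@Rq(s["ee_rot"])*1000
for v in range(0,120,12): print(v,Q[v,277].round(1),Q[v,340].round(1),im[v,277],im[v,340])
E
```

```text
time_s: 4.42
position: [0.5746, -0.144, 0.1087]
ee_rot: [0.001, 0.684, 0.73, 0.001]
force: [0.7, -0.3, -0.4]
finger_gap: 0.0157
gripper_force: 98.2
0 [104.1   1.  -39.3] [104.4  19.9 -38.4] [8 8 7] [9 7 9]
12 [104.2   1.  -29.4] [104.3  21.8 -29.2] [8 7 8] [11 11 11]
24 [104.2   1.  -18. ] [  66.8    0.6 -144.1] [10 10 10] [11 11 10]
36 [106.9   1.1   6.9] [104.3  27.1  -2.7] [47 46 44] [13 14 12]
48 [100.5   1.1   0.2] [102.1  29.2   7. ] [95 94 89] [92 90 85]
60 [96.   1.1  0.8] [97.5 29.7  8.1] [223 220 211] [90 88 84]
72 [91.2  1.1  0.4] [94.3 32.  18.7] [224 223 215] [59 57 53]
84 [86.5  1.1  0.7] [94.3 40.  58.2] [224 222 214] [60 58 55]
96 [81.5  1.1  0.6] [ 92.4  50.1 107.3] [225 221 211] [140 133 119]
108 [76.4  1.1 -0.3] [ 83.7  50.6 107.5] [222 220 210] [136 130 117]
```

View pics/w3.png

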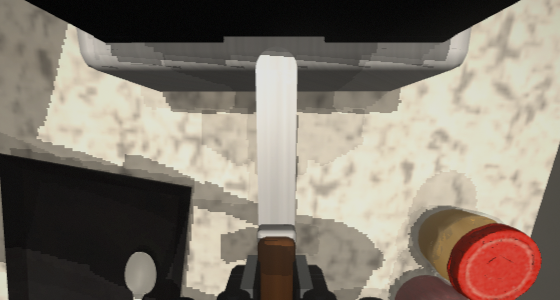

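The slot shows at cols 223–325, row ~38. The blade, at cols 257–297, is centred on it and the tip is at the mouth. Inserting and lifting.

```bash
python3 -m handwheel '[0,7,0,1,0, 0,14,0,1,0, 0,22,0,1,0, 0,22,0,1,0]'; python3 -c "
from h import *;s=r.observe();print(s['position'],s['force'],s['ft_torque'])"
```

```text
time_s: 4.97
position: [0.5723, -0.1215, 0.1062]
ee_rot: [-0.0, 0.683, 0.73, -0.0]
force: [-0.4, 0.3, -0.6]
finger_gap: 0.0153
gripper_force: 98.2
[ 0.57234774 -0.12146777  0.10624198] [-0.36817715  0.33411582 -0.64182855] [-1.73879279e-02  7.76607982e-03 -8.55796719e-07]
```

```bash
python3 -m handwheel '[0,0,0,-4,0, 0,0,0,-8,0, 0,0,0,-11,0, 0,0,0,-14,0, 0,0,0,-16,0, 0,0,0,-16,0]'
python3 - <<'E'
from h import *
s=r.observe();print(s['force'],s['ft_torque'])
im,d,T,K=grab("wrist"); P=pts(d,T,K); Q=(P-s["position"])@Rq(s["ee_rot"])*1000
for v in range(0,90,12): print(v,Q[v,277].round(1),Q[v,340].round(1),im[v,340])
E
```

```text
time_s: 5.72
position: [0.5729, -0.1225, 0.123]
ee_rot: [0.001, 0.683, 0.73, 0.0]
force: [0.5, 0.4, -0.6]
finger_gap: 0.0149
gripper_force: 99.1
[ 0.52157645  0.36152505 -0.56434454] [-0.02287064  0.00047871  0.04735067]
0 [ 99.9   0.5 -55.7] [100.4  16.5 -54.1] [7 6 6]
12 [ 98.6   0.5 -51.5] [ 98.9  17.3 -50.6] [8 8 8]
24 [ 97.4   0.5 -46.1] [ 97.1  18.1 -47.2] [6 8 8]
36 [ 95.9   0.5 -40.4] [ 96.   19.6 -40.3] [ 9 10 10]
48 [ 94.    0.5 -34.9] [ 94.1  20.9 -34.2] [12 12 11]
60 [97.7  0.6  0.4] [ 91.7  22.2 -28.7] [18 18 16]
72 [92.9  0.6  0.2] [96.7 32.2 22.3] [91 88 85]
84 [88.1  0.6 -0.1] [91.1 32.4 21.8] [92 90 86]
```

The hood's foot has already risen ~50 mm, so the latch sprang. Retreating and bringing the knife back to the tray.

```bash
python3 -m handwheel '[0,-30,0,0,0, 0,-60,-20,-30,0, 0,-90,-70,-50,0, 0,-120,-130,-50,3, 0,-159,-190,-30,10, 0,-159,-200,20,10, 0,-159,-200,70,10, 0,-159,-200,105,10, 0,-159,-200,105,10, 0,-159,-200,105,10]'
python3 - <<'E'
from h import *
s=r.observe();print(s['position'],Rq(s["ee_rot"])[:,0],s['force'])
im,d,T,K=grab("wrist"); save("w4.png",im)
im,d,T,K=grab("scene"); save("s4.png",im)
E
```

```text
time_s: 7.02
position: [0.3843, -0.2949, 0.0184]
ee_rot: [0.001, 0.744, 0.668, 0.0]
force: [-0.1, 0.1, -0.6]
finger_gap: 0.0149
gripper_force: 99.1
[ 0.38434889 -0.29489218  0.01838736] [ 0.10803838  0.99414565 -0.00146239] [-0.09226915  0.06386757 -0.57930665]
```

View pics/w4.png

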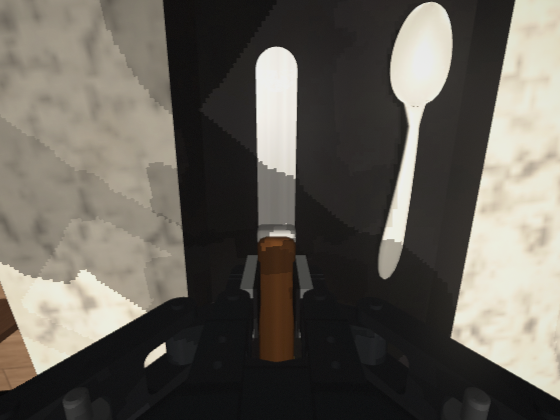

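The knife hangs over its own place in the tray, with its tip at (277,48) and the spoon clear on the right. Lowering it and letting go.

```bash
python3 -m handwheel '[0,0,0,6,0, 0,0,0,10,0, 0,0,0,12,0, 0,0,0,12,0, 0.3,0,0,12,0, 0.35,0,0,12,0, 0.35,0,0,12,0, 0.35,0,0,-20,0, 0.35,0,0,-80,0, 0.35,0,0,-140,0, 0.35,0,0,-200,0, 0.35,0,0,-230,0, 0.35,0,0,-230,0]'
python3 - <<'E'
from h import *
im,d,T,K=grab("wrist"); save("w5.png",im); 
P=pts(d,T,K)
print(r.observe()["position"])
im,d,T,K=grab("side"); save("side5.png",im); np.savez("/tmp/s5",im=im,d=d,T=T,K=K)
im2,*_=grab("scene"); 
w=cv2.imread("pics/w5.png")[:,:,::-1]
save("m5.png",np.hstack([cv2.resize(w,(400,300)),cv2.resize(im[120:270,180:380],(400,300))]))
E
```

```text
time_s: 8.75
position: [0.3845, -0.2951, 0.2497]
ee_rot: [0.003, 0.744, 0.668, 0.0]
force: [0.3, -0.2, -0.2]
finger_gap: 0.0298
gripper_force: 0.0
[ 0.3835553  -0.29417466  0.24763918]
```

View pics/m5.png

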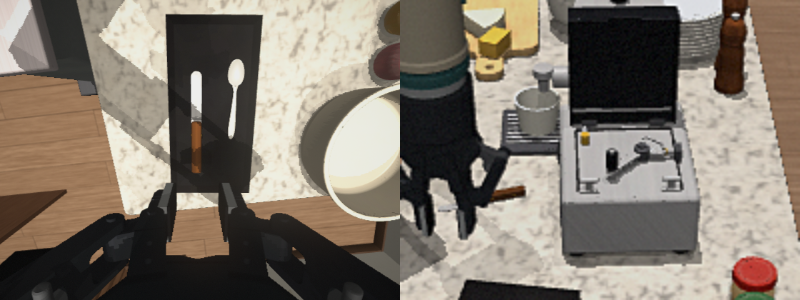

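The knife lies flat in the tray and the hood stands open. The lever knob is at side (286,200), left of and nearer than the silver pivot at about (301,195), on the expected diagonal. I'll compute its position.

Run:
```python
from h import *
z=np.load("/tmp/s5.npz"); im,d,T,K=z["im"],z["d"],z["T"],z["K"]; P=pts(d,T,K)
k=plane(T,K,286,196.5,.14); print("knob top",k,P[197:204,286].round(3)); print("pivot?",plane(T,K,301.5,194,.12),P[194,301])
n=np.array([-.066,.998]); w=np.array([.5655,-.0385]); x=np.array([.998,.066]); p=w+80*n/1000; print("pivot if x=0",p,"knob",p-.0424*(x+n))
print(tool([k[0],k[1],.25]))
```

```text
knob top [ 0.54136313 -0.00094033  0.14      ] [[ 0.541 -0.008  0.143]
 [ 0.541 -0.006  0.139]
 [ 0.542 -0.011  0.139]
 [ 0.542 -0.01   0.136]
 [ 0.542 -0.01   0.133]
 [ 0.542 -0.007  0.127]
 [ 0.542 -0.011  0.127]]
pivot? [0.58232278 0.04011192 0.12      ] [0.58093608 0.03834613 0.12120653]
pivot if x=0 [0.56022 0.04134] knob [ 0.5207032 -0.0037736]
[307.8 126.1  -4. ]
```

```bash
python3 -m handwheel '[0.45,50,20,0,10, 0.45,100,40,0,20, 0.45,150,60,0,30, 0.45,200,80,0,40, 0.45,250,105,0,50, 0.45,305,125,0,58, 0.45,305,125,0,58, 0.45,305,125,0,58, 0.45,305,125,0,58]'
python3 - <<'E'
from h import *
im,d,T,K=grab("wrist"); save("w6.png",im); np.savez("/tmp/w6",im=im,d=d,T=T,K=K)
s=r.observe(); print(s["position"],Rq(s["ee_rot"])[:,0]); print(proj(T,K,[.5425,-.0046,.14]),proj(T,K,[.582,.0405,.12]))
E
```

```text
time_s: 10.02
position: [0.5398, -0.0055, 0.2465]
ee_rot: [0.0, 0.975, 0.223, -0.001]
force: [0.5, -0.3, -0.5]
finger_gap: 0.0387
gripper_force: 0.0
[ 0.53996225 -0.00564491  0.24682096] [ 0.90098067  0.43385713 -0.00134864]
(np.float64(275.22039790244446), np.float64(211.83827973988355)) (np.float64(248.15419976607097), np.float64(144.20531664646577))
```

View pics/w6.png

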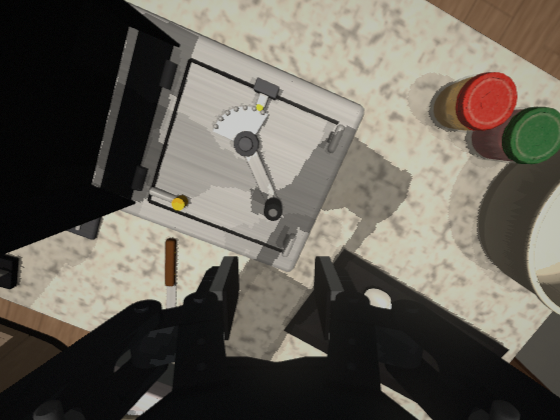

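The knob top is at (272,208) and the pivot hub at (246,143). A yellow button at (179,203) isn't the knob.

Run:
```python
from h import *
z=np.load("/tmp/w6.npz"); im,d,T,K=z["im"],z["d"],z["T"],z["K"]; P=pts(d,T,K)
g=im.max(2); 
def cen(u,v,zz,rr):
    m=np.zeros(g.shape,np.uint8); m[v-rr:v+rr,u-rr:u+rr]=g[v-rr:v+rr,u-rr:u+rr]<55
    nn,l,st,c=cv2.connectedComponentsWithStats(m); k=1+st[1:,4].argmax(); print(st[k],c[k],np.percentile(P[l==k][:,2],[5,50,95])); return l==k
m=cen(272,208,.14,18); top=m&(abs(P[...,2]-.141)<.005); v,u=np.nonzero(top); kt=plane(T,K,u.mean(),v.mean(),.1405); print("knob",u.mean(),v.mean(),kt)
m=cen(246,143,.12,20); v,u=np.nonzero(m); zz=np.median(P[m][:,2]); pv=plane(T,K,u.mean(),v.mean(),zz); print("pivot",pv)
a=(kt-pv)[:2]; print(np.hypot(*a),np.degrees(np.arctan2(a[1],a[0])),"expect",225+3.8-360)
print(tool([kt[0],kt[1],.121]))
```

```text
[264 198  18  23 265] [272.70188679 207.82641509] [0.12506508 0.14268948 0.14421302]
knob 272.6682692307692 209.8125 [ 0.54328168 -0.00182281  0.1405    ]
[255 135   4   8   9] [256.88888889 138.66666667] [0.1152319  0.11820777 0.11961277]
pivot [0.58940505 0.03572055 0.11820777]
0.05947158117142852 -140.85521286209607 expect -131.2
[  4.8  -2.  125.8]
```

```bash
python3 - <<'E'
from h import *
z=np.load("/tmp/w6.npz"); P=pts(z["d"],z["T"],z["K"]); k=np.array([.5433,-.0018])
Q=(P-[*k,0])@Rq(r.observe()["ee_rot"]); m=(abs(Q[...,0])<.015)&(abs(Q[...,1])>.012)&(abs(Q[...,1])<.045)
print("max height beside knob",np.percentile(P[m][:,2],[50,95,99,100]))
E
python3 -m handwheel '[0.45,5,-2,40,0, 0.45,5,-2,80,0, 0.45,5,-2,110,0, 0.45,5,-2,125,0, 0.45,5,-2,125,0, 0,5,-2,125,0, 0,5,-2,125,0, 0,5,-2,125,0, 0,5,-2,125,0, 0,5,-2,125,0]' 50
```

```text
max height beside knob [0.31363079 0.34421412 0.34687077 0.34809181]
time_s: 11.32
position: [0.5448, -0.0, 0.1235]
ee_rot: [0.0, 0.975, 0.223, 0.001]
force: [-1.7, 2.3, 6.0]
finger_gap: 0.0139
gripper_force: 48.9
```

Run:
```python
from h import *
s=r.observe(); M=Rq(s["ee_rot"]); print(s["position"],s["force"])
for t in (0,.131,.262,.393,.524,.655,.785,.82):
    a=np.radians(228.8)-t; a0=np.radians(228.8)
    print(t,(M.T@(60*np.array([np.cos(a)-np.cos(a0),np.sin(a)-np.sin(a0),0]))).round(1))
```

```text
[ 5.44802966e-01 -1.37922101e-05  1.23484672e-01] [-1.71931874  2.30809291  5.95639442]
0 [0. 0. 0.]
0.131 [-2.6 -7.4 -0. ]
0.262 [ -4.2 -15.1  -0. ]
0.393 [ -4.8 -22.9  -0. ]
0.524 [ -4.3 -30.8  -0. ]
0.655 [ -2.9 -38.5  -0. ]
0.785 [ -0.4 -45.9  -0. ]
0.82 [  0.4 -47.8  -0. ]
```

First click, with z eased up 2 mm.

```bash
python3 -m handwheel '[0,-1,-3,-2,0, 0,-2.6,-7.4,-2,0, 0,-2.6,-7.4,-2,0]'; python3 -m handwheel '[0,-1,-4,0,0, 0,-1.6,-7.7,0,0, 0,-1.6,-7.7,0,0]'
```

```text
time_s: 11.7
position: [0.5423, 0.0028, 0.1244]
ee_rot: [0.003, 0.975, 0.224, 0.003]
force: [7.0, -4.7, -4.8]
finger_gap: 0.0137
gripper_force: 49.3
time_s: 12.08
position: [0.5353, 0.0109, 0.1242]
ee_rot: [0.001, 0.975, 0.223, 0.001]
force: [3.5, -0.7, -2.6]
finger_gap: 0.0141
gripper_force: 49.5
```

```bash
python3 -m handwheel '[0,-0.4,-4,0,0, 0,-0.6,-7.8,0,0, 0,-0.6,-7.8,0,0]'; python3 -m handwheel '[0,0.3,-4,0,0, 0,0.5,-7.9,0,0, 0,0.5,-7.9,0,0]'
```

```text
time_s: 12.45
position: [0.5324, 0.0156, 0.1244]
ee_rot: [0.003, 0.975, 0.224, 0.002]
force: [6.2, -7.2, -5.2]
finger_gap: 0.014
gripper_force: 49.4
time_s: 12.82
position: [0.5279, 0.0251, 0.1243]
ee_rot: [0.001, 0.975, 0.223, 0.001]
force: [4.2, -2.3, -3.7]
finger_gap: 0.0139
gripper_force: 49.5
```

```bash
python3 -m handwheel '[0,0.8,-4,0,0, 0,1.4,-7.7,0,0, 0,1.4,-7.7,0,0]'; python3 -m handwheel '[0,1.2,-3.7,0,0, 0,2.5,-7.4,0,0, 0,2.5,-7.4,0,0]'
python3 - <<'E'
from h import *
s=r.observe(); p=np.array([.5843,.0451]); q=np.array(s["position"])[:2]; 
for pv in (p,p-.001): a=q-pv; print(np.hypot(*a), np.radians(228.8)-np.arctan2(a[1],a[0])%(2*np.pi))
print(s["position"],s["force"])
E
```

```text
time_s: 13.2
position: [0.5263, 0.0302, 0.1244]
ee_rot: [0.003, 0.975, 0.224, 0.001]
force: [5.5, -8.1, -5.3]
finger_gap: 0.0135
gripper_force: 49.5
time_s: 13.58
position: [0.5245, 0.0402, 0.1242]
ee_rot: [0.001, 0.975, 0.223, 0.0]
force: [4.7, -2.6, -3.5]
finger_gap: 0.0138
gripper_force: 49.6
0.060000686832073935 0.7700105799737731
0.05892950877481027 0.7855389829688502
[0.5244995  0.04020279 0.12424365] [ 4.70469007 -2.62840398 -3.45538202]
```

```bash
python3 -m handwheel '[0,0.4,-0.9,0,0, 0,0.4,-0.9,0,0, 0,0.4,-0.9,0,0, 0,0.4,-0.9,0,0]'
python3 - <<'E'
from h import *
im,d,T,K=grab("wrist"); im2,*_=grab("side"); print(r.observe()["position"],r.observe()["force"])
print([np.round(proj(T,K,x)) for x in ([.5828,.0433,.118],[.5229,.0393,.115])])
save("m7.png",np.hstack([cv2.resize(im,(400,300)),cv2.resize(im2[150:240,240:360],(400,300),interpolation=cv2.INTER_CUBIC)]))
E
```

```text
time_s: 14.08
position: [0.5245, 0.0408, 0.1243]
ee_rot: [0.001, 0.975, 0.223, 0.0]
force: [4.9, -4.0, -3.8]
finger_gap: 0.0141
gripper_force: 49.6
[0.52446357 0.04077173 0.12423762] [ 4.05354728 -3.25133374 -4.19348869]
[array([321., 164.]), array([275., 266.])]
```

View pics/m7.png

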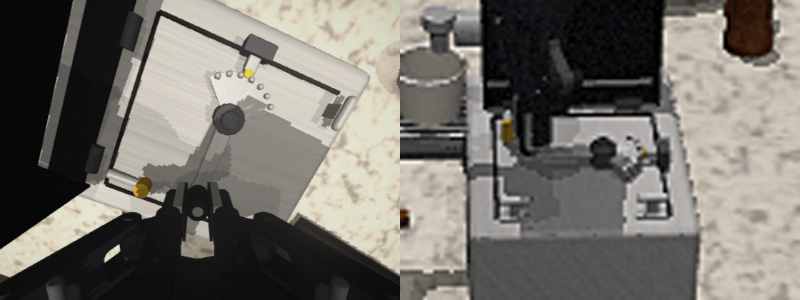

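The toothed sector has moved round under the yellow pointer and the arm now lies along −x. Displacement gives about 0.78 rad, so I'll add about 1 mm to seat the third click surely.

```bash
python3 -m handwheel '[0,0.5,-1,0,0, 0,0.7,-1.5,0,0, 0,0.7,-1.5,0,0, 0,0.7,-1.5,0,0]'
python3 - <<'E'
from h import *
s=r.observe(); dp=(np.array(s["position"])-[.5448,0,.1235])*1000; c=np.hypot(*dp[:2]); print(s["position"],s["force"],2*np.arcsin(c/120), dp@Rq(s["ee_rot"])[:,1])
z=np.load("/tmp/w6.npz"); im0,T0,K0=z["im"],z["T"],z["K"]
im,d,T,K=grab("wrist")
pv=np.array([.5828,.0433])
for n,a,TT,KK in (("rest",im0,T0,K0),("now",im,T,K)):  # sector dots: top-down rectified about the pivot at sector height
    for zz in (.112,):
        g=np.zeros((360,360,3),np.uint8); H,W=a.shape[:2]
        yy,xx=np.indices((360,360)); X=pv[0]+(xx-180)/4000; Y=pv[1]-(yy-180)/4000
        c=(np.stack([X,Y,np.full_like(X,zz)],-1)-TT[:3,3])@TT[:3,:3]
        g=cv2.remap(a,(KK[0]*c[...,0]/c[...,2]+KK[1]).astype(np.float32),(KK[0]*c[...,1]/c[...,2]+KK[2]).astype(np.float32),cv2.INTER_LINEAR)
        save("r_"+n+".png",g)
E
python3 - <<'E'
import cv2,numpy as np
cv2.imwrite("pics/m8.png",np.hstack([cv2.imread(f"pics/r_{n}.png") for n in("rest","now")]))
E
```

```text
time_s: 14.68
position: [0.5244, 0.0419, 0.1243]
ee_rot: [0.002, 0.975, 0.224, 0.0]
force: [4.4, -5.6, -4.4]
finger_gap: 0.0135
gripper_force: 49.5
[0.52439978 0.04192105 0.12426224] [ 4.44810356 -5.57078973 -4.38350177] 0.7980293886096145 -46.618565385594884
```

View pics/m8.png

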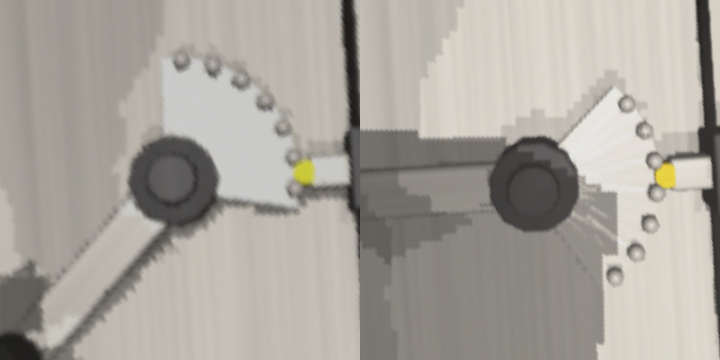

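The rectified view shows one tooth below the pointer at rest and four now, in the same phase between teeth, so exactly three clicks are on. Force is building only slightly towards a fourth click and the grip holds. Handing in.

```bash
python3 -c "
from h import *
print(r.close_job())"
```

```text
the job is handed in; nothing more can be done
None
```

The job is handed in at about 15 s: the hood is open, the knife is back flat in the tray, and the fingers hold the priming lever at its third click (about 0.80 rad), though I viewed 11 pictures where 10 were allowed.

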